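Lock the green woodblock in its jig

TASK

Two carved plywood blocks lie in jigs on the printmaker's bench, one inked green and one inked blue, each with a red-handled cam lever. Swing the green block's lever clockwise (seen from above) through its quarter turn until it is fully home against its brass stop pin, clamping the block in its jig, and let go. Leave the blue block's lever where it is.

Things in the scene. Friction and masses are not known exactly. Their poses are not given: they have to be found in the camera images.
- jig_green: Fixed grey board 174 mm wide (y), 18 high, x -65 to 150 mm, holding the green-inked block. Origin: on the table below the vertical pivot of its cam lever. +x: from the pivot to the block; +y: along the block's near edge, to where the lever ends. Brass stop pin, 12 mm thick, top at z 54, at x 17, y 65 mm. Cam and hub fill radius 28 mm about the pivot up to z 57 mm.
- cam_green (a joint): Green block's level cam lever, axis z 52 mm: steel bar, then red grip 20 mm thick, radius 42 to 100 mm from the pivot, 24 mm clear over the board. 0 rad: points along jig -x. Growing value: clockwise from above, to the stop at 1.571, along jig +y, beside the pin. Starts at 0 to 0.35. No spring; 1 to 2 N at the grip turns it, it stays where left.
- block_green: Plywood woodblock with green leaf shapes, 100 (x) x 130 (y) x 12 mm, about 0.11 kg, loose in jig_green. Origin: centre of its underside, 18 mm over the table, about 75 mm along +x from the jig's origin. The turning cam slides it about 4 mm along +x, against the jig's fence.
- cam_blue_tip (a point): Point in the red grip of the other, equal jig's lever, 90 mm from its pivot (10 mm short of the grip's end), 52 mm over the table. That jig holds the block inked with blue discs; this lever must stay where it is.

How it is judged:
By the outcome, as a careful person would: the job done as asked, in the order asked, and still so for the second after the job is handed in, with the robot touching nothing.
It also fails if it takes over 32 s, if anything falls off the work surface, if the arm or the gripper's body presses on something with over 40 N, if the wrist force passes 120 N, or if a joint passes its speed limit or range.

ROBOT

A 7-joint arm with a two-finger parallel gripper is mounted at the origin on the work surface. World frame = base frame: x ahead of the robot, y to its left, z up, the work surface at z = 0. Lengths are in mm, angles in rad, forces in N, time in s.
With the tool pointing down it reaches from about 425 to 1025 mm from the base axis. Payload 9.4 kg.
Tool frame: the origin (TCP) lies between the finger pads; the fingertips stand 11 mm ahead of it and the grasp point (between the pads) lies 8 mm behind it; y points along the fingers, x is the direction in which the jaws open and shut, and the axes are right-handed (so a half turn about y gives the same grasp; the last joint's range is limited). The gripper opens to 93 mm and grips with 3 to 60 N. Pads are 15 mm wide; open, the fingers measure 128 mm over their backs; the gripper's body (75 mm by 188 mm) begins 65 mm behind the grasp point.
Start: joints at [-1.405, 0.599, -0.003, 1.599, 0.002, 0.943, -0.08], TCP at [174.31, 703.733, 229.618] pointing down, gripper open.
Joint ranges: [-2.57, 2.57], [-0.35, 1.97], [-1.29, 1.29], [0.11, 2.56], [-1.05, 4.19], [0.11, 1.86], [-2.63, 2.63]. Speed limits (rad/s): [2.22, 2.22, 3.01, 3.01, 3.14, 3.14, 3.14].

INTERFACE

Orientations are given as a unit quaternion [x, y, z, w].
In Python, from rig import ctrl, get_image, get_calibration, recognise gives the robot as it stands.
- The arm moves only by the tool move_arm, never from a script. Its argument "targets" is a list of rows, each an object of numbers: "ax", "ay", "az": the turn, a rotation vector about the tool's x, y, z in rad; "x", "y", "z": the shift along the tool's x, y, z in mm; "gripper": the finger opening in mm, from 0 to 93. A call has 1 to 10 rows; each row is the pose to reach, as a shift and turn from the pose commanded when the call began, along the tool's axes at that moment; what a row does not reach only later rows make up. A row lasts 1/12 s, in which the tool goes at most 41.7 mm and 7.16 degrees, less where a joint would pass 70% of its speed; a pose out of reach is approached as far as the arm can. A call with a gripper value outside its range is refused whole. The fingers move at their own pace and stop on an object; "squeeze" is the grip in N (left out, the last holds). Time passes only in rows, so rows that repeat a pose let the fingers close. It gives the time, the measured TCP pose, the force and the opening at its end, in the units of the state.
- ctrl.get_state(): the state, without advancing time (a new reading comes with each control period).
- get_image(name): name is "scene" or "side" or "wrist"; returns (picture, depth): 480x640x3 uint8, red, green, blue; 480x640 float32, mm along the optical axis (not along the pixel's ray), 0 where there is no reading.
- get_calibration(name): a dict with "fx", "fy", "cx", "cy" (pixels), "R" (3x3) and "t" (3): a world point X has camera coordinates R X + t. Camera axes: x right, y down, z forward; pixel columns grow to the right and rows downward; lengths in mm; the calibration is good to about 2 mm. A picture is of the moment at which its call begins: read the wrist's pose just before it. get_calibration takes no time and is no camera call; for the wrist camera it gives the pose at the moment of the call.
- ctrl.sign_off(): hands the job in, once; it reports no verdict.
Trained networks look in the newest picture that a camera, given by its name, has taken for a name from the list of things; names that differ only in an ending like _2 or _b are one class to them, and where a whole thing is asked for, a point or a joint stands for the part that bears it (a point fixed in the world has none). Each returns a list of dicts, best first, with "conf" (0 to 1); they miss things now and then, are a little off and sometimes report something else, mostly with a low value. They report only what shows in the picture. A call takes as long as a camera call.
- recognise(camera, thing): "box" ([left, top, right, bottom] in pixels, round what is visible of it).
The state is a dict: "time": time; "joint_pos": joint angles; "qvel": joint speeds; "effort": joint torques, N m; "tcp_pos": TCP position; "tool_rot": TCP orientation; "force": force on the tool from outside, world axes, zero at the start; "ft_torque": the same for the moment, N m; "opening": opening from 0.0 (shut) to 1.0 (fully open).
Only numpy, scipy, OpenCV 4.12 (cv2) and the standard library are available. Lean on these libraries where they do the work, as an engineer would, in place of code of your own. Each camera call takes 0.05 s, during which the arm holds its last target. There are 200 camera calls.

## Working session

There is one attempt and no reset: what is moved stays moved. The work goes in short steps, Python scripts to look and compute and a tool call to move; the robot and the scene stay as the last step left them, time stands still between calls to the robot, and variables do not carry over. Pictures are saved under pics/ and viewed, about 8 in all and at most 12, crops included, and the job is handed in when it is done.

Besides the shell and the picture viewer there is one more tool, called after ">>>" as name([rows], argument=value, ...), one row to a line, values as JSON. move_arm: Moves the arm, as the interface text tells. Its arguments: {"type":"object","properties":{"targets":{"type":"array","items":{"type":"object","properties":{"ax":{"type":"number"},"ay":{"type":"number"},"az":{"type":"number"},"x":{"type":"number"},"y":{"type":"number"},"z":{"type":"number"},"gripper":{"type":"number"}}}},"squeeze":{"type":"number"}},"required":["targets"]}

```bash
mkdir -p pics
cat > h.py <<'E'
import numpy as np, cv2
from rig import ctrl, get_image, get_calibration, recognise
def save(n,p): cv2.imwrite('pics/'+n,cv2.cvtColor(p,cv2.COLOR_RGB2BGR))
def world(c,u,v,z):
    R=np.array(c['R']);t=np.array(c['t'])
    d=R.T@np.array([(u-c['cx'])/c['fx'],(v-c['cy'])/c['fy'],1]);o=-R.T@t
    return o+d*(z-o[2])/d[2]
def pix(c,X):
    p=np.array(c['R'])@np.array(X)+np.array(c['t']);return c['fx']*p[0]/p[2]+c['cx'],c['fy']*p[1]/p[2]+c['cy']
E
python3 - <<'E'
from h import *
s=ctrl.get_state();print(s['time'],s['tcp_pos'],s['tool_rot'],s['opening'])
for n in ('scene','side'):
    p,d=get_image(n);save(n+'0.png',p)
    for k in ('jig_green','cam_green','block_green','cam_blue_tip'):print(n,k,recognise(n,k)[:3])
E
```

```text
0.0 [174.21579337 703.27285745 228.78596667] [ 0.55723491  0.43538276 -0.43617553 -0.5564908 ] 1.0004517803420885
scene jig_green [{'box': [135.7, 289.5, 287.5, 470.5], 'conf': 0.64}]
scene cam_green [{'box': [186.8, 289.3, 219.0, 362.7], 'conf': 0.7}]
scene block_green [{'box': [157.1, 349.2, 262.9, 437.1], 'conf': 0.92}]
scene cam_blue_tip [{'box': [370.9, 174.5, 415.4, 218.1], 'conf': 0.92}]
side jig_green [{'box': [399.5, 256.8, 589.8, 418.4], 'conf': 0.9}]
side cam_green [{'box': [399.4, 256.6, 590.9, 415.1], 'conf': 0.64}, {'box': [410.7, 317.1, 482.9, 353.8], 'conf': 0.62}]
side block_green [{'box': [453.5, 270.5, 569.2, 365.7], 'conf': 0.6}]
side cam_blue_tip [{'box': [194.4, 182.0, 256.6, 208.5], 'conf': 0.83}]
```

View images.

View pics/scene0.png

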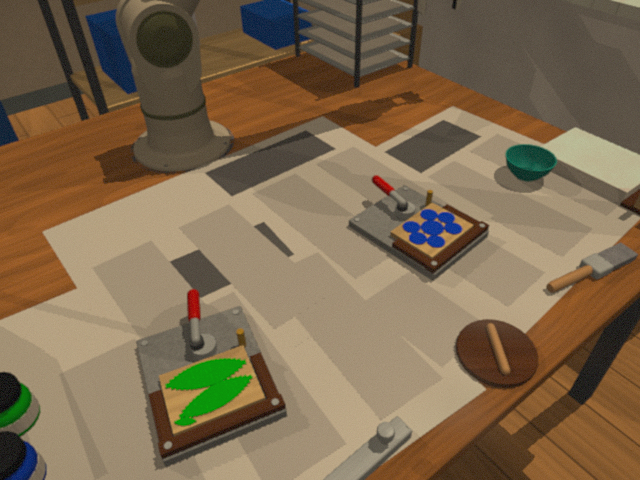

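View pics/side0.png

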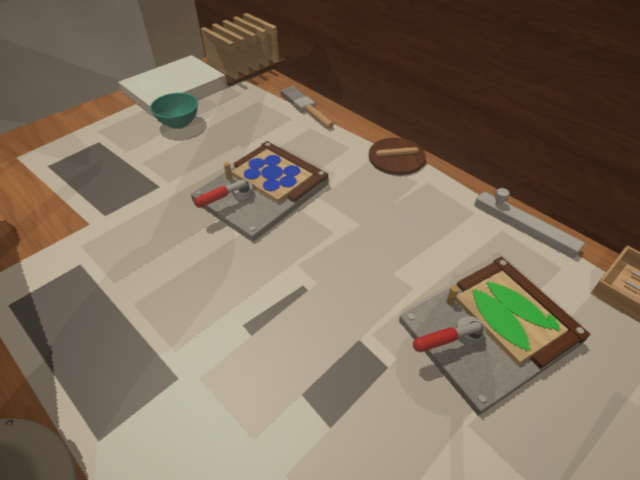

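Run:
```python
from h import *
from scipy.spatial.transform import Rotation as Ro
s=ctrl.get_state();print(Ro.from_quat(s['tool_rot']).as_matrix().round(3))
P={'scene':dict(hub=(203,343,57),pin=(240,331,54),tip=(193,295,56),btip=(376,181,56),bhub=(405,206,57),bpin=(430,192,54)),
'side':dict(hub=(470,326,57),pin=(453,289,54),tip=(418,343,52),btip=(198,200,52),bhub=(242,185,57),bpin=(227,164,54))}
for n in P:
    c=get_calibration(n)
    for k,(u,v,z) in P[n].items(): print(n,k,world(c,u,v,z).round(0))
    h=cv2.cvtColor(cv2.imread(f'pics/{n}0.png'),cv2.COLOR_BGR2HSV)
    m=(((h[...,0]<6)|(h[...,0]>174))&(h[...,1]>200)&(h[...,2]>90)).astype('uint8')
    k,l,st,ce=cv2.connectedComponentsWithStats(m)
    for i in range(1,k):
        if st[i,4]>80: print(n,st[i],ce[i].round(),world(c,*ce[i],54).round(0))
    g=cv2.inRange(h,(50,180,100),(70,255,255));print(n,'leaf',world(c,*np.argwhere(g)[:,::-1].mean(0),30).round())
```

```text
[[ 0.24   0.    -0.971]
 [ 0.971 -0.     0.24 ]
 [-0.    -1.    -0.   ]]
scene hub [ 631. -262.   57.]
scene pin [ 643. -206.   54.]
scene tip [ 534. -230.   56.]
scene btip [482. 216.  56.]
scene bhub [581. 203.  57.]
scene bpin [577. 277.  54.]
scene [373 176  20  17 146] [382. 184.] [495. 221.  54.]
scene [188 290  12  29 281] [193. 304.] [ 549. -238.   54.]
scene leaf [ 670. -307.   30.]
side hub [ 601. -260.   57.]
side pin [ 640. -205.   54.]
side tip [ 530. -225.   52.]
side btip [475. 230.  52.]
side bhub [555. 204.  57.]
side bpin [574. 278.  54.]
side leaf [nan nan nan]<stdin>:14: RuntimeWarning: Mean of empty slice.
  ret = um.true_divide(
```

>>> move_arm([
  {"x":-168,"z":-377},
  {"x":-168,"z":-377},
  {"x":-168,"z":-377},
  {"x":-168,"z":-377},
  {"x":-168,"z":-377},
  {"x":-168,"z":-377},
  {"x":-168,"z":-377},
  {"x":-168,"z":-377},
  {"x":-168,"z":-377},
  {"x":-168,"z":-377},
])

```text
invalid input
```

>>> move_arm([
  {"ax":0,"ay":0,"az":0,"x":-168,"y":0,"z":-377,"gripper":93},
  {"ax":0,"ay":0,"az":0,"x":-168,"y":0,"z":-377,"gripper":93},
  {"ax":0,"ay":0,"az":0,"x":-168,"y":0,"z":-377,"gripper":93},
  {"ax":0,"ay":0,"az":0,"x":-168,"y":0,"z":-377,"gripper":93},
  {"ax":0,"ay":0,"az":0,"x":-168,"y":0,"z":-377,"gripper":93},
  {"ax":0,"ay":0,"az":0,"x":-168,"y":0,"z":-377,"gripper":93},
  {"ax":0,"ay":0,"az":0,"x":-168,"y":0,"z":-377,"gripper":93},
  {"ax":0,"ay":0,"az":0,"x":-168,"y":0,"z":-377,"gripper":93},
  {"ax":0,"ay":0,"az":0,"x":-168,"y":0,"z":-377,"gripper":93},
  {"ax":0,"ay":0,"az":0,"x":-168,"y":0,"z":-377,"gripper":93},
])

```text
time: 1.33
tcp_pos: [502.0, 448.0, 229.9]
tool_rot: [0.557, 0.436, -0.435, -0.557]
force: [0.1, 1.3, 0.2]
opening: 0.998
```

>>> move_arm([
  {"ax":0,"ay":0,"az":0,"x":-380,"y":0,"z":-140,"gripper":93},
  {"ax":0,"ay":0,"az":0,"x":-380,"y":0,"z":-140,"gripper":93},
  {"ax":0,"ay":0,"az":0,"x":-380,"y":0,"z":-140,"gripper":93},
  {"ax":0,"ay":0,"az":0,"x":-380,"y":0,"z":-140,"gripper":93},
  {"ax":0,"ay":0,"az":0,"x":-380,"y":0,"z":-140,"gripper":93},
  {"ax":0,"ay":0,"az":0,"x":-380,"y":0,"z":-140,"gripper":93},
  {"ax":0,"ay":0,"az":0,"x":-380,"y":0,"z":-140,"gripper":93},
  {"ax":0,"ay":0,"az":0,"x":-380,"y":0,"z":-140,"gripper":93},
  {"ax":0,"ay":0,"az":0,"x":-380,"y":0,"z":-140,"gripper":93},
  {"ax":0,"ay":0,"az":0,"x":-380,"y":0,"z":-140,"gripper":93},
])

```text
time: 2.17
tcp_pos: [544.4, 43.5, 230.0]
tool_rot: [0.558, 0.435, -0.435, -0.557]
force: [0.2, -1.1, -0.2]
opening: 1.0
```

>>> move_arm([
  {"ax":0,"ay":0,"az":0,"x":-260,"y":0,"z":-100,"gripper":93},
  {"ax":0,"ay":0,"az":0,"x":-260,"y":0,"z":-100,"gripper":93},
  {"ax":0,"ay":0,"az":0,"x":-260,"y":0,"z":-100,"gripper":93},
  {"ax":0,"ay":0,"az":0,"x":-260,"y":0,"z":-100,"gripper":93},
  {"ax":0,"ay":0,"az":0,"x":-260,"y":0,"z":-100,"gripper":93},
  {"ax":0,"ay":0,"az":0,"x":-260,"y":0,"z":-100,"gripper":93},
  {"ax":0,"ay":0,"az":0,"x":-260,"y":0,"z":-100,"gripper":93},
  {"ax":0,"ay":0,"az":0,"x":-260,"y":0,"z":-100,"gripper":93},
])

```text
time: 2.83
tcp_pos: [578.4, -236.8, 229.8]
tool_rot: [0.56, 0.433, -0.434, -0.557]
force: [-0.3, 0.0, 0.2]
opening: 1.0
```

Run:
```python
from h import *
s=ctrl.get_state();print(s['time'],s['tcp_pos'],s['tool_rot'],s['joint_pos'])
c=get_calibration('wrist');print(c)
p,d=get_image('wrist');save('w1.png',p);np.save('w1d.npy',d);np.save('w1c.npy',c,allow_pickle=True)
```

```text
2.8333 [ 578.42954437 -236.81541647  229.80276274] [ 0.55987901  0.43286581 -0.43409259 -0.55742829] [ 0.26253221  0.47711747  0.04889485  1.84219492 -0.02602805  0.82107239
  1.64346236]
{'fx': 413.28057859198157, 'fy': 413.28057859198157, 'cx': 323.9188245536015, 'cy': 237.84093172406168, 'R': array([[ 0.24849144,  0.9686285 , -0.00329076],
       [ 0.9357787 , -0.23918407,  0.25905445],
       [ 0.25014043, -0.06745223, -0.96585711]]), 't': array([  86.44387401, -628.3290917 ,  228.44248313])}
```

View pics/w1.png

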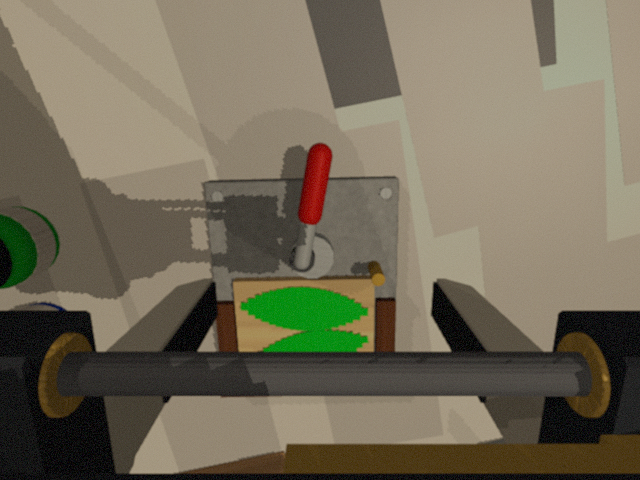

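Run:
```python
from h import *
c=np.load('w1c.npy',allow_pickle=True).item();R=np.array(c['R']);t=np.array(c['t'])
print('cam',-R.T@t)
def yaw(a):return np.degrees(np.arctan2(a[1],a[0])).round(1)
L=world(c,205,182,18);Rr=world(c,398,178,18)
print('corners',L,Rr,np.linalg.norm(L-Rr)); e=(Rr-L)/np.linalg.norm(Rr-L)
print('jig y dir',yaw(e)); ex=np.array([e[1],-e[0],0]); print('pivot est',(L+Rr)/2+65*ex)
for uv in((373,265),(379,281)):
  q=world(c,*uv,54);print('pin',q,'->pivot',q-17*ex-65*e)
# red grip: axis
h=cv2.cvtColor(cv2.imread('pics/w1.png'),cv2.COLOR_BGR2HSV)
m=((h[...,0]<6)|(h[...,0]>174))&(h[...,1]>180)&(h[...,2]>60);m[240:]=0
q=np.argwhere(m)[:,::-1]
W=np.array([world(c,*x,56) for x in q]);mu=W.mean(0)
v=np.linalg.svd(W-mu,full_matrices=False)[2][0];v*=-np.sign(v[0])
pr=(W-mu)@v;print('grip',mu,v,yaw(v),pr.min(),pr.max(),'tip',mu+v*pr.max(),'pivot',mu+v*(pr.max()-100))
d=np.load('w1d.npy');print('depth',d[180,315],(c['fx']))
```

```text
cam [ 509.35371657 -218.60935453  383.69871052]
corners [ 528.44474143 -333.39435024   18.        ] [ 567.33872372 -167.3187948    18.        ] 170.5691413307311
jig y dir 76.8
pivot est [ 611.17932973 -265.17817993   18.        ]
pin [ 627.84591294 -207.54192335   54.        ] ->pivot [ 596.47216473 -266.9531001    54.        ]
pin [ 643.0885876  -205.73846653   54.        ] ->pivot [ 611.71483939 -265.14964328   54.        ]
grip [ 549.61323864 -237.66680923   56.        ] [-9.08792187e-01  4.17249040e-01 -1.22419822e-18] 155.3 -32.307607560216155 31.713481922047492 tip [ 520.79227405 -224.43438935   56.        ] pivot [ 611.67149273 -266.15929333   56.        ]
depth 323.3748 413.28057859198157
```

>>> move_arm([
  {"ax":0,"ay":0.09,"az":0,"x":-2,"y":0,"z":25,"gripper":44},
  {"ax":0,"ay":0.18,"az":0,"x":-4,"y":0,"z":45.5,"gripper":44},
  {"ax":0,"ay":0.18,"az":0,"x":-4,"y":0,"z":45.5,"gripper":44},
  {"ax":0,"ay":0.18,"az":0,"x":-4,"y":35,"z":45.5,"gripper":44},
  {"ax":0,"ay":0.18,"az":0,"x":-4,"y":70,"z":45.5,"gripper":44},
  {"ax":0,"ay":0.18,"az":0,"x":-4,"y":105,"z":45.5,"gripper":44},
  {"ax":0,"ay":0.18,"az":0,"x":-4,"y":140,"z":45.5,"gripper":44},
  {"ax":0,"ay":0.18,"az":0,"x":-4,"y":165,"z":45.5,"gripper":44},
  {"ax":0,"ay":0.18,"az":0,"x":-4,"y":183,"z":45.5,"gripper":44},
  {"ax":0,"ay":0.18,"az":0,"x":-4,"y":183,"z":45.5,"gripper":44},
])

```text
time: 3.72
tcp_pos: [532.9, -219.6, 43.3]
tool_rot: [-0.592, -0.384, 0.386, 0.595]
force: [0.2, -0.9, 0.4]
opening: 0.477
```

Run:
```python
from h import *
from scipy.spatial.transform import Rotation as Ro
s=ctrl.get_state();print(s['time'],s['tcp_pos'],s['opening']);M=Ro.from_quat(s['tool_rot']).as_matrix();print(M.round(3))
p,d=get_image('wrist');save('w2.png',p)
# arc plan, in tool axes of now
P=np.array([611.5,-265.5]);r=86
a0=155.3
for n in (8,16,24,32,40,48,56,64,72,78.5,80.5,82):
    a=np.radians(a0-n);w=np.r_[P+r*np.array([np.cos(a),np.sin(a)]),47]-s['tcp_pos'];print(n,np.radians(n).round(3),(M.T@w).round(1))
```

```text
3.7167 [ 532.87346683 -219.64274844   43.30259605] 0.4770043760625145
[[ 0.408 -0.005 -0.913]
 [ 0.913  0.002  0.408]
 [ 0.    -1.     0.005]]
8 0.14 [ 3.1 -3.7 -5.4]
16 0.279 [14.8 -3.7 -8.1]
24 0.419 [ 26.   -3.8 -12.3]
32 0.559 [ 36.6  -3.8 -18.1]
40 0.698 [ 46.2  -3.8 -25.2]
48 0.838 [ 54.7  -3.8 -33.7]
56 0.977 [ 62.   -3.9 -43.2]
64 1.117 [ 67.9  -3.9 -53.6]
72 1.257 [ 72.3  -4.  -64.8]
78.5 1.37 [ 74.6  -4.  -74.3]
80.5 1.405 [ 75.1  -4.1 -77.2]
82 1.431 [ 75.5  -4.1 -79.5]
```

View pics/w2.png

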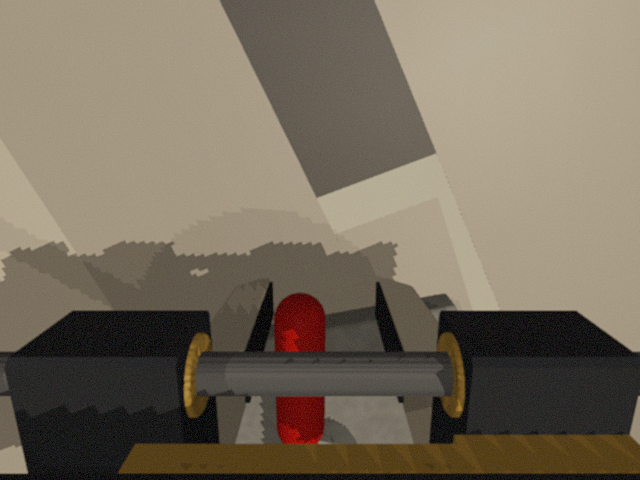

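>>> move_arm([
  {"ax":0,"ay":0.14,"az":0,"x":3,"y":-3,"z":-5.4,"gripper":26},
  {"ax":0,"ay":0.14,"az":0,"x":3,"y":-3,"z":-5.4,"gripper":26},
  {"ax":0,"ay":0.14,"az":0,"x":3,"y":-3,"z":-5.4,"gripper":26},
  {"ax":0,"ay":0.14,"az":0,"x":3,"y":-3,"z":-5.4,"gripper":26},
  {"ax":0,"ay":0.21,"az":0,"x":9,"y":-3,"z":-6.6,"gripper":26},
  {"ax":0,"ay":0.28,"az":0,"x":14.8,"y":-3,"z":-8.1,"gripper":26},
  {"ax":0,"ay":0.35,"az":0,"x":20.5,"y":-3,"z":-10,"gripper":26},
  {"ax":0,"ay":0.42,"az":0,"x":26,"y":-3,"z":-12.3,"gripper":26},
  {"ax":0,"ay":0.49,"az":0,"x":31.4,"y":-3,"z":-15,"gripper":26},
  {"ax":0,"ay":0.56,"az":0,"x":36.6,"y":-3,"z":-18.1,"gripper":26},
])

```text
time: 4.6
tcp_pos: [565.5, -195.8, 50.4]
tool_rot: [0.677, 0.205, -0.204, -0.677]
force: [-1.0, -0.5, -0.0]
opening: 0.283
```

Run:
```python
from h import *
from scipy.spatial.transform import Rotation as Ro
p,d=get_image('wrist');p,d=get_image('wrist');save('w3.png',p)
s=ctrl.get_state();print(s['time'],s['tcp_pos'],s['opening'],s['force']);M=Ro.from_quat(s['tool_rot']).as_matrix();print(M.round(3))
P=np.array([611.5,-265.5]);r=86
y0=np.degrees(np.arctan2(M[1,0],M[0,0]))
w=s['tcp_pos'][:2]-P;print('tool az',y0,'center az,r',np.degrees(np.arctan2(w[1],w[0])),np.hypot(*w))
for f in (-20,-24,-26):
    pass
for az in list(range(120,76,-5))+[76.8,74.8,72.8]:
    a=np.radians(az);w=np.r_[P+r*np.array([np.cos(a),np.sin(a)]),47]-s['tcp_pos'];print(az,np.radians(y0-(az-90)).round(3),(M.T@w).round(1))
```

```text
4.7 [ 566.33978622 -195.01158642   50.24242185] 0.2801403451071626 [-0.18310537  1.03300258  0.70908933]
[[ 0.831  0.001 -0.557]
 [ 0.557  0.     0.831]
 [ 0.001 -1.    -0.001]]
tool az 33.83313182616022 center az,r 122.64669974991776 83.71416461487769
120 0.067 [4.  3.2 2.1]
115 0.154 [11.5  3.3  1.3]
110 0.241 [18.8  3.3 -0.2]
105 0.329 [26.   3.3 -2.3]
100 0.416 [33.   3.3 -5. ]
95 0.503 [39.7  3.3 -8.4]
90 0.59 [ 46.1   3.3 -12.3]
85 0.678 [ 52.2   3.3 -16.7]
80 0.765 [ 57.8   3.3 -21.7]
76.8 0.821 [ 61.2   3.3 -25.1]
74.8 0.856 [ 63.2   3.3 -27.3]
72.8 0.891 [ 65.1   3.3 -29.6]
```

View pics/w3.png

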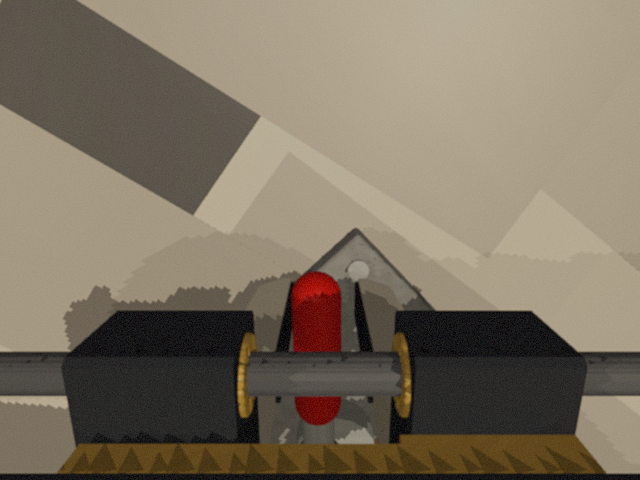

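>>> move_arm([
  {"ax":0,"ay":0.067,"az":0,"x":4,"y":1,"z":2,"gripper":26},
  {"ax":0,"ay":0.154,"az":0,"x":11.5,"y":2,"z":1.3,"gripper":26},
  {"ax":0,"ay":0.241,"az":0,"x":18.8,"y":2,"z":-0.2,"gripper":26},
  {"ax":0,"ay":0.329,"az":0,"x":26,"y":2,"z":-2.3,"gripper":26},
  {"ax":0,"ay":0.416,"az":0,"x":33,"y":2,"z":-5,"gripper":26},
  {"ax":0,"ay":0.503,"az":0,"x":39.7,"y":2,"z":-8.4,"gripper":26},
  {"ax":0,"ay":0.59,"az":0,"x":46.1,"y":2,"z":-12.3,"gripper":26},
  {"ax":0,"ay":0.678,"az":0,"x":52.2,"y":2,"z":-16.7,"gripper":26},
  {"ax":0,"ay":0.765,"az":0,"x":57.8,"y":2,"z":-21.7,"gripper":26},
  {"ax":0,"ay":0.765,"az":0,"x":57.8,"y":2,"z":-21.7,"gripper":26},
])

```text
time: 5.53
tcp_pos: [626.4, -181.6, 47.7]
tool_rot: [-0.704, 0.062, -0.062, 0.704]
force: [-0.4, 0.5, -0.6]
opening: 0.282
```

```bash
cat > st.py <<'E'
from h import *
from scipy.spatial.transform import Rotation as Ro
s=ctrl.get_state();print(s['time'],s['tcp_pos'],s['opening'],s['force']);M=Ro.from_quat(s['tool_rot']).as_matrix()
P=np.array([611.5,-265.5]);w=s['tcp_pos'][:2]-P
print('tool az',np.degrees(np.arctan2(M[1,0],M[0,0])),'center az,r',np.degrees(np.arctan2(w[1],w[0])),np.hypot(*w),'F tool',(M.T@s['force']).round(1))
E
python3 st.py
```

```text
5.5333 [ 626.3812713  -181.58866152   47.71964313] 0.2820156661251535 [-0.43433839  0.54394289 -0.64518612]
tool az -10.090600775520791 center az,r 79.94343055015028 85.22068387873927 F tool [-0.5  0.6  0.5]
```

>>> move_arm([
  {"ax":0,"ay":0.02,"az":0,"x":2,"y":0,"z":0,"gripper":26},
  {"ax":0,"ay":0.04,"az":0,"x":4,"y":0,"z":0,"gripper":26},
  {"ax":0,"ay":0.055,"az":0,"x":6,"y":0,"z":0,"gripper":26},
  {"ax":0,"ay":0.055,"az":0,"x":7,"y":0,"z":0,"gripper":26},
  {"ax":0,"ay":0.055,"az":0,"x":8,"y":0,"z":0,"gripper":26},
  {"ax":0,"ay":0.055,"az":0,"x":8,"y":0,"z":0,"gripper":26},
])

```text
time: 6.03
tcp_pos: [633.3, -183.3, 47.7]
tool_rot: [-0.702, 0.082, -0.081, 0.702]
force: [-0.5, 1.1, 1.1]
opening: 0.282
```

```bash
python3 st.py
```

```text
6.0333 [ 633.29373963 -183.31254231   47.67454549] 0.2816885880368053 [-0.46050966  1.12164676  1.11955522]
tool az -13.243811189512467 center az,r 75.14861259388336 85.02790887950813 F tool [-0.7 -1.1  1. ]
```

Not yet at the stop by force; keep pushing gently.

>>> move_arm([
  {"ax":0,"ay":0,"az":0,"x":1,"y":0,"z":0,"gripper":26},
  {"ax":0,"ay":0,"az":0,"x":2,"y":0,"z":0,"gripper":26},
  {"ax":0,"ay":0,"az":0,"x":3,"y":0,"z":0,"gripper":26},
  {"ax":0,"ay":0,"az":0,"x":3,"y":0,"z":0,"gripper":26},
])

```text
time: 6.37
tcp_pos: [633.6, -183.3, 47.4]
tool_rot: [-0.702, 0.084, -0.08, 0.703]
force: [-8.2, 3.4, 7.1]
opening: 0.282
```

```bash
python3 st.py
```

```text
6.3667 [ 633.61763667 -183.31712194   47.39695929] 0.28204620826412946 [-8.21436212  3.36316759  7.06174053]
tool az -13.291781344450513 center az,r 74.93705227624608 85.10708136371939 F tool [-8.8 -7.   1.4]
```

>>> move_arm([
  {"ax":0,"ay":0,"az":0,"x":1,"y":0,"z":0,"gripper":26},
  {"ax":0,"ay":0,"az":0,"x":2,"y":0,"z":0,"gripper":26},
  {"ax":0,"ay":0,"az":0,"x":2,"y":0,"z":0,"gripper":26},
])

```text
time: 6.62
tcp_pos: [633.9, -183.3, 47.3]
tool_rot: [-0.701, 0.085, -0.079, 0.703]
force: [-14.3, 4.1, 10.9]
opening: 0.283
```

```bash
python3 st.py
```

```text
6.6167 [ 633.86578953 -183.31019787   47.27584886] 0.2832694170416452 [-14.31396576   4.11358534  10.88390996]
tool az -13.29687528891587 center az,r 74.77707653262377 85.1785895382562 F tool [-15.  -10.8   0.7]
```

>>> move_arm([
  {"ax":0,"ay":0,"az":0,"x":-3,"y":0,"z":0,"gripper":36},
  {"ax":0,"ay":0,"az":0,"x":-6,"y":0,"z":0,"gripper":36},
  {"ax":0,"ay":0,"az":0,"x":-7,"y":0,"z":0,"gripper":36},
  {"ax":0,"ay":0,"az":0,"x":-7,"y":0,"z":0,"gripper":36},
  {"ax":0,"ay":0,"az":0,"x":-7,"y":-20,"z":0,"gripper":36},
  {"ax":0,"ay":0,"az":0,"x":-7,"y":-55,"z":0,"gripper":36},
  {"ax":0,"ay":0,"az":0,"x":-7,"y":-95,"z":0,"gripper":36},
  {"ax":0,"ay":0,"az":0,"x":-7,"y":-135,"z":0,"gripper":36},
  {"ax":0,"ay":0,"az":0,"x":-7,"y":-175,"z":0,"gripper":36},
  {"ax":0,"ay":0,"az":0,"x":-7,"y":-180,"z":30,"gripper":36},
])

```text
time: 7.45
tcp_pos: [639.6, -161.8, 235.8]
tool_rot: [0.704, -0.081, 0.089, -0.7]
force: [0.8, -1.0, 1.1]
opening: 0.387
```

```bash
python3 st.py
python3 - <<'E'
from h import *
p,d=get_image('wrist');save('w4.png',p)
c=get_calibration('wrist')
h=cv2.cvtColor(cv2.imread('pics/w4.png'),cv2.COLOR_BGR2HSV)
m=((h[...,0]<6)|(h[...,0]>174))&(h[...,1]>180)&(h[...,2]>60)
q=np.argwhere(m)[:,::-1]
W=np.array([world(c,*x,56) for x in q]);mu=W.mean(0);v=np.linalg.svd(W-mu,full_matrices=False)[2][0];v*=np.sign(v[1])
print(len(q),mu,np.degrees(np.arctan2(v[1],v[0])),np.degrees(np.arctan2(mu[1]+265.5,mu[0]-611.5)))
p,d=get_image('scene');save('s4.png',np.hstack([cv2.resize(p[280:470,110:320],(420,380)),cv2.resize(p[160:280,340:500],(320,240)).repeat(1,0) if 0 else cv2.copyMakeBorder(cv2.resize(p[160:280,340:500],(320,240)),0,140,0,0,0)]))
E
```

```text
7.45 [ 639.59101608 -161.78374211  235.80637858] 0.3874276135499282 [ 0.84144914 -1.0476938   1.09919019]
tool az -13.770782630018418 center az,r 74.8453162764599 107.4530936502579 F tool [ 1.1 -1.1 -0.8]
1515 [ 629.52024423 -185.55874641   56.        ] 78.00071435029966 77.29679106741553
```

View pics/w4.png

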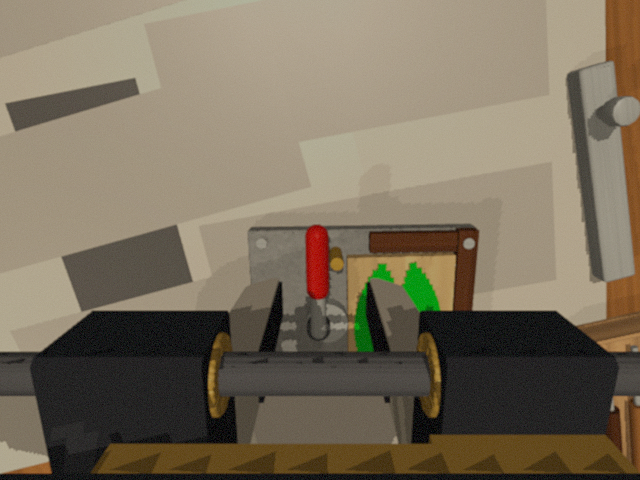

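View pics/s4.png

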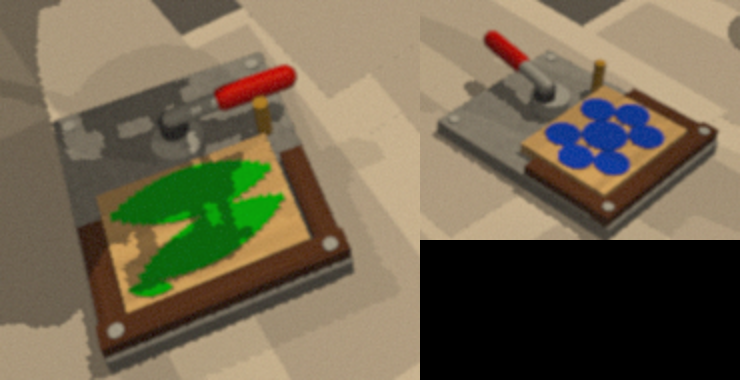

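The lever lies against the pin at (336,258), the block is against its fence, and the blue lever hasn't moved, so I'm handing in.

```bash
python3 -c "
from rig import ctrl
print(ctrl.sign_off())"
```

```text
the job is handed in; nothing more can be done
None
```

I straddled the green lever's grip with the fingers, swung it clockwise about 78° to its stop pin, then opened the fingers, lifted clear and handed in at about 7.5 s of the 32 s.

- **Stop reached:** the tool stopped advancing as the push force rose to about 15 N, so I took the lever to be against the pin. That is well under the 40 N limit.
- **After release:** the wrist picture shows the lever beside the brass pin at a measured 77–78°, against about 76.8° expected from the jig's edge. That difference is within my measuring error. The block looks to be against its fence.
- **Blue lever:** it looks unmoved in the final scene picture. I did not measure it again.
- **Disagreements:** my first pivot estimates from the scene and side cameras differed by 30 mm, so I used the wrist camera's values, which agreed with each other to about 1 mm. The first descent also ended about 10 mm to one side; the fingers still straddled the grip and I corrected it during the swing.

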